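Size a shaft collar on the stepped gauge and stow it

ROBOT

A 7-joint arm with a two-finger parallel gripper is mounted at the origin on the work surface. World frame = base frame: x ahead of the robot, y to its left, z up, the work surface at z = 0. Lengths are in m, angles in rad, forces in N, time in s.
With the tool pointing down it reaches from about 0.4 to 0.875 m from the base axis. Payload 19.3 kg.
Tool frame: the origin (TCP) lies on the centre line of the jaws, within the pads' length; the fingertips stand 17 mm ahead of it and the grasp point (between the pads) lies 2 mm behind it; y points along the fingers, z is the direction in which the jaws open and shut, and the axes are right-handed (so a half turn about y gives the same grasp; the last joint's range is limited). The gripper opens to 85 mm and grips with 20 to 120 N. Pads are 22 mm wide; open, the fingers measure 114 mm over their backs; the gripper's body (76 mm by 85 mm) begins 54 mm behind the grasp point. The pads swing forward as they close: fully open they stand 13 mm farther back than shut.
Start: joints at [1.223, 0.521, -0.036, 1.599, 0.021, 1.021, -0.113], TCP at [0.171, -0.601, 0.248] pointing down, gripper open.
Joint ranges: [-2.91, 2.91], [-0.3, 2.13], [-1.5, 1.42], [0.17, 2.43], [-1.26, 4.41], [0.16, 1.93], [-2.52, 2.52]. Speed limits (rad/s): [1.89, 1.89, 2.39, 2.39, 3.01, 3.01, 3.01].

INTERFACE

Orientations are given as [roll, pitch, yaw] about the fixed x, y, z axes, in that order (R = Rz(yaw) Ry(pitch) Rx(roll)).
In Python, from workcell import state, read_camera, camera_model, finish_job gives the robot as it stands.
- The arm moves only by the shell command python3 -m crank 'ROWS' [FORCE]. ROWS is text: rows parted by semicolons, each of 7 numbers parted by spaces: the shift along the tool's x, y, z in mm, then the turn, a rotation vector about the tool's x, y, z in rad, then the opening, from 0 (shut) to 1 (fully open). A call has 1 to 5 rows; each row shifts and turns the commanded pose from where the row before left it, along the tool's axes as they then stand; what a row does not reach is not made up. A row lasts 1/8 s, in which the tool goes at most 62.5 mm and 10.7 degrees, less where a joint would pass 70% of its speed; a pose out of reach is approached as far as the arm can. A call is refused whole if a number of a shift passes 62.5 or a number of a turn 0.188, either way. A call with a gripper value outside its range is refused whole. The fingers move at their own pace and stop on an object; FORCE is the grip in N (left out, the last holds). Time passes only in rows, so rows that do not move let the fingers close. It gives the time, the measured TCP pose, the force and the opening at its end, in the units of the state.
- state(): the state, without advancing time (a new reading comes with each control period).
- read_camera(name): name is "side" or "top"; returns the picture (384x512x3 uint8, red, green, blue); there is no depth.
- camera_model(name): a dict with "camera_matrix" (3x3 intrinsics, pixels), "k1" (the pictures are not rectified: a ray, as slopes to the right and down, at radius r is drawn at 1 + k1 r^2 times it, then the intrinsics apply), "position" and "orientation" of the camera in the world. Camera axes: x right, y up, looking along -z (the intrinsics and any distortion apply to the point x, -y, -z); pixel columns grow to the right and rows downward; lengths in m; the calibration is good to about 2 mm. A picture is of the moment at which its call begins. camera_model takes no time and is no camera call.
- finish_job(): hands the job in, once; it reports no verdict.
The state is a dict: "time_s": time; "q": joint angles; "dq": joint speeds; "tau": joint torques, N m; "eef_pos": TCP position; "tool_rot": TCP orientation; "wrist_force": force on the tool from outside, world axes, zero at the start; "torque": the same for the moment, N m; "width": opening from 0.0 (shut) to 1.0 (fully open).
Only numpy, scipy, OpenCV 4.12 (cv2) and the standard library are available. Lean on these libraries where they do the work, as an engineer would, in place of code of your own. Each camera call takes 0.05 s, during which the arm holds its last target. There are 200 camera calls.

TASK

Take the collar that lies on the dark mat, slide it down the stepped gauge until it truly stops, and press it home there for a moment with a light push of about 5 to 10 N; the gauge is a precision piece, so never push on it with more than 20 N. Read the number of dark lines on the step that stopped it, the one directly below the collar, then lift it off and leave it lying flat in the tray with that number of studs. Leave the two spare collars, the jar and the cup where they are.

Things in the scene. Friction and masses are not known exactly. Their poses are not given: they have to be found in the camera images.
- collar_a: aluminium collar, a plain tube on end: outside diameter 50 mm, height 22 mm, 0.05 to 0.13 kg; origin at the centre of its underside, z along the bore. Three collars are alike outside, with bores of 22, 28 and 34 mm; seen from afar they are easily confused, so the gauge decides. Any one of them lies on the dark mat at the start, the other two are spares on the white paper pad
- collar_b: aluminium collar, a plain tube on end: outside diameter 50 mm, height 22 mm, 0.05 to 0.13 kg; origin at the centre of its underside, z along the bore. Three collars are alike outside, with bores of 22, 28 and 34 mm; seen from afar they are easily confused, so the gauge decides. Any one of them lies on the dark mat at the start, the other two are spares on the white paper pad
- collar_c: aluminium collar, a plain tube on end: outside diameter 50 mm, height 22 mm, 0.05 to 0.13 kg; origin at the centre of its underside, z along the bore. Three collars are alike outside, with bores of 22, 28 and 34 mm; seen from afar they are easily confused, so the gauge decides. Any one of them lies on the dark mat at the start, the other two are spares on the white paper pad
- gauge: fixed upright steel step gauge, widening downwards; origin under the centre of its round foot (90 mm across, 10 mm thick), z up its axis. Diameters with the mandrel screwed right in: tip 6 mm at z 68, cone to 19 at z 57, straight to z 51; one-line step 25 from z 48 to 38; two-line step 31 from z 35 to 25; three-line step 37 from z 22 down; 45 degree cones between
- gauge_foot (a point): centre of the foot's top face, 10 mm up. The mandrel is screwed out of the foot by an unmeasured 0 to 8 mm and does not move in use. Underside of a seated collar above the foot's underside: 22 mm bore, one-line step, 49.5 to 57.5 mm; 28 mm, two-line, 36.5 to 44.5; 34 mm, three-line, 23.5 to 31.5. Play on steps it passes is 1.5 mm all round; off-centre it catches early, let go it centres and sinks on
- mat: thin dark square rubber mat, 130 x 130 mm, flat on the counter; origin at its centre on the counter; the collar to be sized lies on it, within about 15 mm of its centre
- tray_one: fixed shallow square steel tray with 1 black stud on the tab at its -y side; 86 x 86 mm outside, 80 x 80 inside, 10 mm high, floor and walls 3 mm thick; origin under its centre, z up, itself 4 mm above the counter on a board. The three trays stand in a row along their x, 94 mm apart, in any order
- tray_two: fixed shallow square steel tray with 2 black studs on the tab at its -y side; 86 x 86 mm outside, 80 x 80 inside, 10 mm high, floor and walls 3 mm thick; origin under its centre, z up, itself 4 mm above the counter on a board. The three trays stand in a row along their x, 94 mm apart, in any order
- tray_three: fixed shallow square steel tray with 3 black studs on the tab at its -y side; 86 x 86 mm outside, 80 x 80 inside, 10 mm high, floor and walls 3 mm thick; origin under its centre, z up, itself 4 mm above the counter on a board. The three trays stand in a row along their x, 94 mm apart, in any order
- jar: loose amber glass jar with a white cap, 56 mm across and 85 mm high, upright; origin at the centre of its underside; a bystander
- cup: loose open steel cup, 64 mm across at the rim and 70 mm high, upright; origin at the centre of its underside; a bystander
Things that resemble listed ones, but are neither listed nor needed, are in the scene too. Leave any blue look-alike of the tray_one alone. Leave any blue or purple look-alike of the tray_two alone.

How it is judged:
On the way:
1. the collar is slid down the gauge to the step that stops it and pressed home there with at least 3 N for 0.2 s (((z of collar_a in the frame of gauge between 0.047 and 0.06 m and horizontal distance between collar_a and gauge below 0.004 m and angle between collar_a's own z axis and vertical below 0.08 rad and contact force between collar_a and gauge above 3 N) or (z of collar_b in the frame of gauge between 0.034 and 0.047 m and horizontal distance between collar_b and gauge below 0.004 m and angle between collar_b's own z axis and vertical below 0.08 rad and contact force between collar_b and gauge above 3 N) or (z of collar_c in the frame of gauge between 0.021 and 0.034 m and horizontal distance between collar_c and gauge below 0.004 m and angle between collar_c's own z axis and vertical below 0.08 rad and contact force between collar_c and gauge above 3 N))), for 0.2 s.
At the end, for the whole second after the job is handed in: The collar from the mat lies flat and still on the floor of the tray with as many studs as the step that stopped it has lines, centre within 20 mm of the tray's along each side; the mat is empty and the two spare collars lie within 15 mm of where they were (((x of collar_a in the frame of tray_one between -0.02 and 0.02 m and y of collar_a in the frame of tray_one between -0.02 and 0.02 m and z of collar_a in the frame of tray_one between 0 and 0.007 m and angle between collar_a's own z axis and vertical below 0.08 rad and linear speed of collar_a below 0.02 m/s and distance of each of collar_b, collar_c from where it was at the start of the episode below 0.015 m) or (x of collar_b in the frame of tray_two between -0.02 and 0.02 m and y of collar_b in the frame of tray_two between -0.02 and 0.02 m and z of collar_b in the frame of tray_two between 0 and 0.007 m and angle between collar_b's own z axis and vertical below 0.08 rad and linear speed of collar_b below 0.02 m/s and distance of each of collar_a, collar_c from where it was at the start of the episode below 0.015 m) or (x of collar_c in the frame of tray_three between -0.02 and 0.02 m and y of collar_c in the frame of tray_three between -0.02 and 0.02 m and z of collar_c in the frame of tray_three between 0 and 0.007 m and angle between collar_c's own z axis and vertical below 0.08 rad and linear speed of collar_c below 0.02 m/s and distance of each of collar_a, collar_b from where it was at the start of the episode below 0.015 m)) and horizontal distance between each of collar_a, collar_b, collar_c and mat above 0.06 m); the robot touches nothing.
It fails at once if the gauge is pushed with more than 20 N (contact forces on its slanting flanks adding up to over 30 N) (contact force between gauge and anything else above 30 N).
It fails at once if the jar or the cup is shifted by more than 20 mm (distance of any of jar, cup from where it was at the start of the episode above 0.02 m).
It also fails if it takes over 51 s, if anything falls off the work surface, if the arm or the gripper's body presses on something with over 40 N, if the wrist force passes 120 N, or if a joint passes its speed limit or range.

## Working session

There is one attempt and no reset: what is moved stays moved. The work goes in short steps, Python scripts to look and compute and a shell command to move; the robot and the scene stay as the last step left them, time stands still between calls to the robot, and variables do not carry over. Pictures are saved under pics/ and viewed, about 8 in all and at most 12, crops included, and the job is handed in when it is done.

```bash
mkdir -p pics; cat > h.py <<'E'
import numpy as np, cv2
from workcell import state, read_camera, camera_model
from scipy.spatial.transform import Rotation as R
def cam(n):
    m=camera_model(n); o=np.array(m["orientation"],float)
    Rm=R.from_euler('xyz',o).as_matrix() if o.size==3 else (o if o.shape==(3,3) else R.from_quat(o).as_matrix())
    return np.array(m["camera_matrix"]),m["k1"],np.array(m["position"]),Rm
def ray(n,u,v):
    K,k,p,Rm=cam(n); d=np.array([(u-K[0,2])/K[0,0],(v-K[1,2])/K[1,1]]); s=d.copy()
    for _ in range(20): s=d/(1+k*(s@s))
    return p,Rm@np.array([s[0],-s[1],-1])
def onz(n,u,v,z):
    p,d=ray(n,u,v); return (p+d*(z-p[2])/d[2])[:2]
def proj(n,P):
    K,k,p,Rm=cam(n); c=Rm.T@(np.array(P)-p); s=np.array([c[0],-c[1]])/-c[2]; s=s*(1+k*(s@s))
    return s[0]*K[0,0]+K[0,2],s[1]*K[1,1]+K[1,2]
def save(n,f,crop=None,sc=1.5):
    im=read_camera(n)[:,:,::-1].copy()
    cv2.imwrite(f'pics/raw_{f}.png',im)
    if crop: x0,y0,x1,y1=crop; im=im[y0:y1,x0:x1]
    cv2.imwrite(f'pics/{f}.png',cv2.resize(im,None,fx=sc,fy=sc,interpolation=cv2.INTER_CUBIC))
E
python3 - <<'E'
from h import *
save('top','top0');save('side','side0')
for n in('top','side'):print(camera_model(n))
print(state())
E
```

```text
{'camera_matrix': array([[413.44343364,   0.        , 252.6945954 ],
       [  0.        , 413.44343364, 186.7282209 ],
       [  0.        ,   0.        ,   1.        ]]), 'k1': -0.14895573108781204, 'position': array([ 0.36492616, -0.0150992 ,  1.29476507]), 'orientation': array([ 0.14137044, -0.00361943, -1.54226153])}
{'camera_matrix': array([[410.74551668,   0.        , 263.17052502],
       [  0.        , 410.74551668, 197.5204434 ],
       [  0.        ,   0.        ,   1.        ]]), 'k1': 0.024466632656928063, 'position': array([0.28134985, 0.82087655, 0.72247633]), 'orientation': array([ 0.89247126, -0.0063411 , -2.82736391])}
{'time_s': 0.1, 'q': array([ 1.22277773,  0.52191759, -0.03628225,  1.59994885,  0.02121359,
        1.02109574, -0.11277749]), 'dq': array([ 0.00100513, -0.00267705, -0.00138866, -0.00228528,  0.00015119,
       -0.00190807,  0.00109429]), 'tau': array([ 3.22510161e-03, -9.28495789e+01,  1.98367506e+00, -3.70534122e+01,
        1.81309681e-02,  5.30697449e-03,  9.89782677e-06]), 'eef_pos': array([ 0.17127493, -0.60078235,  0.2478075 ]), 'tool_rot': array([-1.57177561e+00, -1.02703475e-04, -2.86379459e+00]), 'wrist_force': array([ 0.2812888 , -0.69417898, -0.24994532]), 'torque': array([-0.00018122, -0.01251673, -0.00688483]), 'width': 1.0005610399932483}
```

View pics/top0.png

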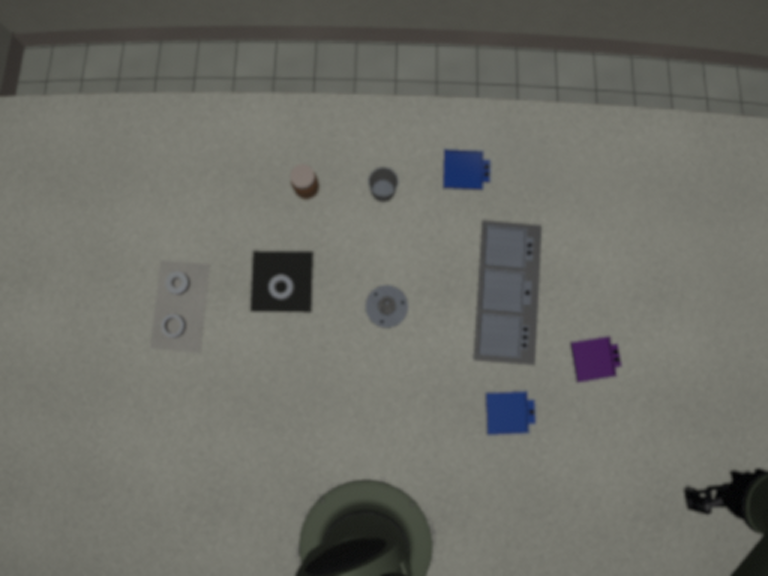

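View pics/side0.png

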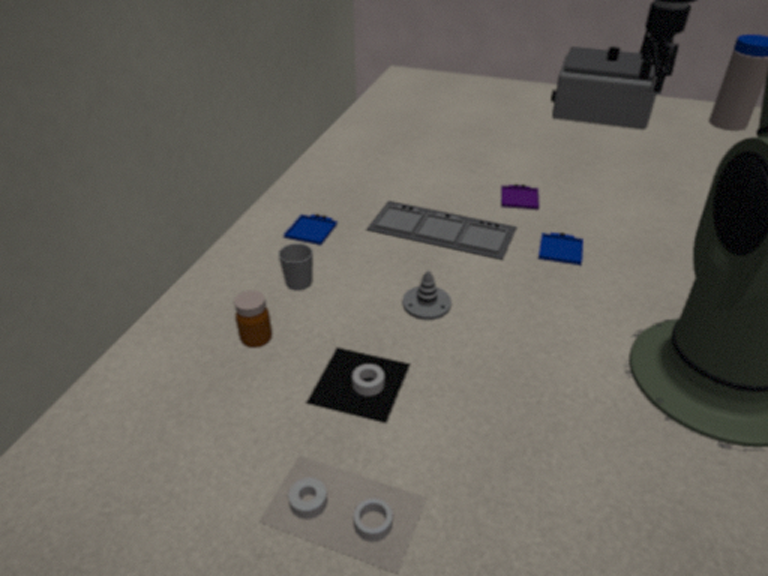

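Top view (1.5× pixels): the mat collar is at (281,287), the gauge at (386,306), and the spares at (178,283) and (174,325). The tray row runs from (508,246) with 2 studs, through (503,291) with 1, to (500,335) with 3. The jar is at (304,180) and the cup at (383,183). The side view agrees.

```bash
python3 - <<'E'
from h import *
t=cv2.imread('pics/raw_top0.png');s=cv2.imread('pics/raw_side0.png')
def c(im,x,y,w=25,sc=8): return cv2.resize(im[y-w:y+w,x-w:x+w],(400,300) if 0 else (300,300),interpolation=cv2.INTER_CUBIC)
a=np.hstack([c(t,187,191),c(t,257,204)]);b=np.hstack([c(s,245,253),c(s,285,196)])
cv2.imwrite('pics/crops.png',np.vstack([a,b]))
def blob(im,x0,y0,x1,y1,f,name):
    g=im[y0:y1,x0:x1].astype(int); m=f(g).astype(np.uint8)
    cs,_=cv2.findContours(m,cv2.RETR_EXTERNAL,cv2.CHAIN_APPROX_NONE)
    k=max(cs,key=cv2.contourArea); e=cv2.fitEllipse(k); M=cv2.moments(k)
    print(name,'ell',np.round(np.add(e[0],(x0,y0)),2),np.round(e[1],1),'mom',round(M['m10']/M['m00']+x0,2),round(M['m01']/M['m00']+y0,2),cv2.contourArea(k))
    return np.add(e[0],(x0,y0)),np.array([M['m10']/M['m00']+x0,M['m01']/M['m00']+y0])
gr=lambda g:g.mean(2)
e,m=blob(t,170,170,206,206,lambda g:gr(g)>70,'collar top'); print(onz('top',*m,.015))
e,m=blob(s,228,238,264,270,lambda g:gr(g)>70,'collar side'); print(onz('side',*m,.011))
e,m=blob(t,160,160,216,216,lambda g:gr(g)<80,'mat'); print(onz('top',*m,0))
# gauge foot: bluish vs counter (b-r)
d=(t[:,:,0].astype(int)-t[:,:,2]); print('b-r counter',d[230,257],'foot',d[204,246],'tray',d[194,335])
e,m=blob(t,235,182,280,226,lambda g:(g[:,:,0]-g[:,:,2])>-4,'foot'); print(onz('top',*e,.008),onz('top',*m,.008))
d=(s[:,:,0].astype(int)-s[:,:,2]);
e,m=blob(s,262,188,306,216,lambda g:(g[:,:,0]-g[:,:,2])>-4,'foot side'); print(onz('side',*e,.008))
for n,(x,y) in dict(two=(338,164),one=(335,194),three=(333,223),jar=(203,118),cup=(255,118)).items(): print(n,onz('top',x,y,.01))
for (x0,y0,x1,y1) in [(320,150,352,178),(320,179,350,208),(318,209,350,240)]:
    e,m=blob(t,x0,y0,x1,y1,lambda g:(g[:,:,0]-g[:,:,2])>6,'tray'); print(onz('top',*m,.007))
E
```

```text
collar top ell [186.74 190.77] [15.7 15.8] mom 186.74 190.77 192.5
[0.52834633 0.19162723]
collar side ell [245.44 251.81] [18.9 20.7] mom 245.46 251.74 299.5
[0.52645055 0.18792484]
mat ell [187.48 187.49] [45.5 47. ] mom 187.47 187.5 1543.0
[0.54077066 0.19225073]
b-r counter -9 foot 9 tray 10
foot ell [257.42 203.82] [28.2 28.6] mom 257.42 203.81 632.5
[ 0.49459474 -0.03084571] [ 0.49463139 -0.03083805]
foot side ell [284.15 200.6 ] [23.2 30. ] mom 284.13 200.74 532.0
[ 0.49220722 -0.02913561]
two [ 0.62889299 -0.28429245]
one [ 0.53222529 -0.27452597]
three [ 0.44073047 -0.26852164]
jar [0.76761055 0.15254325]
cup [ 0.77209524 -0.01557607]
tray ell [337.19 164.23] [27.9 30.8] mom 337.4 164.31 631.0
[ 0.62842371 -0.28297891]
tray ell [335.21 193.78] [28.5 30.6] mom 335.42 193.73 640.5
[ 0.53350366 -0.27646606]
tray ell [333.8  223.43] [29.5 31.4] mom 334.04 223.45 676.0
[ 0.4395641  -0.27240249]
```

View pics/crops.png

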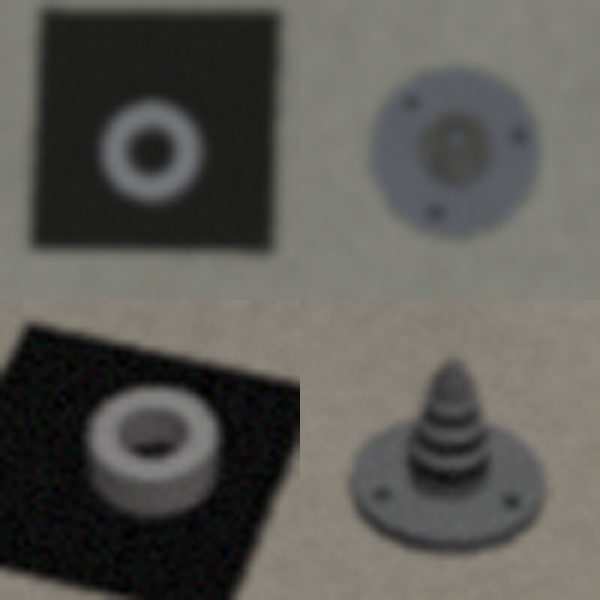

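The crops show the gauge's tip over three banded steps, and the mat collar's bore at about half its outside diameter, so 22 or 28 mm. The gauge will decide. I'm moving over the collar now.

```bash
python3 -m crank '0 0 0 0 0.139 0 1;0 0 0 0 0.139 0 1;0 0 0 0 0 0 1'
python3 -m crank '-36 0 -45 0 0 0 1;-36 0 -45 0 0 0 1;-36 0 -45 0 0 0 1;-36 0 -45 0 0 0 1;-36 0 -45 0 0 0 1'
python3 -m crank '-24 0 -54 0 0 0 1;-24 0 -54 0 0 0 1;-24 0 -54 0 0 0 1;-24 0 -54 0 0 0 1;-24 0 -54 0 0 0 1'
python3 -m crank '-9 0 -49 0 0 0 1;-9 0 -49 0 0 0 1;-9 0 -49 0 0 0 1;-9 0 -49 0 0 0 1;-9 0 -49 0 0 0 1'
python3 -m crank '-9 0 -49 0 0 0 1;0 20 0 0 0 0 1;0 0 0 0 0 0 1'
```

```text
time_s: 0.48
eef_pos: [0.1715, -0.6009, 0.248]
tool_rot: [-1.571, -0.0, -3.141]
wrist_force: [0.1, -0.0, -0.5]
width: 1.003
time_s: 1.1
eef_pos: [0.3524, -0.3745, 0.2484]
tool_rot: [-1.571, 0.0, -3.138]
wrist_force: [1.3, -0.6, -0.1]
width: 1.001
time_s: 1.72
eef_pos: [0.472, -0.1043, 0.2485]
tool_rot: [-1.57, 0.0, -3.138]
wrist_force: [1.1, -1.0, -0.0]
width: 0.999
time_s: 2.35
eef_pos: [0.5167, 0.1405, 0.2484]
tool_rot: [-1.571, 0.0, -3.138]
wrist_force: [0.4, 0.1, -0.2]
width: 1.003
time_s: 2.72
eef_pos: [0.5249, 0.1877, 0.2272]
tool_rot: [-1.57, -0.002, -3.138]
wrist_force: [-0.6, -1.1, 0.5]
width: 1.0
```

```bash
python3 -m crank '-3 40 -3 0 0 0 1;0 50 0 0 0 0 1;0 50 0 0 0 0 1;0 25 0 0 0 0 1;0 0 0 0 0 0 1'
python3 - <<'E'
from h import *
a=read_camera('top')[:,:,::-1];b=read_camera('side')[:,:,::-1]
f=lambda im,x,y:cv2.resize(im[y-40:y+40,x-40:x+40],(400,400),interpolation=cv2.INTER_CUBIC)
cv2.imwrite('pics/g1.png',np.hstack([f(a,187,185),f(b,247,245)]))
E
```

```text
time_s: 3.35
eef_pos: [0.5281, 0.19, 0.0626]
tool_rot: [-1.57, -0.002, -3.141]
wrist_force: [0.1, 0.4, 1.0]
width: 1.0
```

View pics/g1.png

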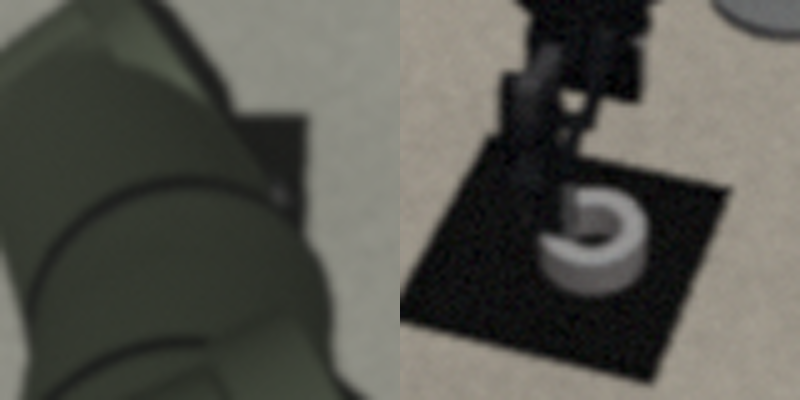

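```bash
python3 - <<'E'
from h import *
for P in [(.528,.19,.0626),(.528,.2325,.058),(.528,.2325,.045),(.528,.1475,.058),(.528,.19,.022)]:
    u,v=proj('side',P); print(P,round(u,1),round(v,1),'crop',round((u-207)*5),round((v-205)*5))
E
```

```text
(0.528, 0.19, 0.0626) 244.1 236.5 crop 185 158
(0.528, 0.2325, 0.058) 237.5 250.8 crop 153 229
(0.528, 0.2325, 0.045) 237.7 254.8 crop 154 249
(0.528, 0.1475, 0.058) 250.3 226.0 crop 216 105
(0.528, 0.19, 0.022) 244.4 248.9 crop 187 220
```

The near finger is at composite (530,200) where expected, and the collar at (593,240) sits between the jaws. I'm descending and gripping.

```bash
python3 -m crank '0 25 0 0 0 0 1;0 13.5 0 0 0 0 1;0 0 0 0 0 0 1;0 0 0 0 0 0 0.65;0 0 0 0 0 0 0.5' 40
python3 -m crank '0 0 0 0 0 0 0.4;0 0 0 0 0 0 0.4;0 0 0 0 0 0 0.4;0 0 0 0 0 0 0.4' 40
python3 -c "
from h import *
print(state()['eef_pos'],state()['wrist_force'],state()['width'])"
```

```text
time_s: 4.08
eef_pos: [0.529, 0.191, 0.0256]
tool_rot: [-1.571, 0.001, 3.141]
wrist_force: [0.2, 0.2, 0.1]
width: 0.604
time_s: 4.58
eef_pos: [0.529, 0.191, 0.0259]
tool_rot: [-1.571, 0.001, 3.141]
wrist_force: [-3.7, -1.2, 15.1]
width: 0.566
[0.52898581 0.19101933 0.02591156] [-3.70203068 -1.22844197 15.1193551 ] 0.56591066871292
```

```bash
python3 -m crank '0 -5 0 0 0 0 0.4;0 -25 0 0 0 0 0.4;0 -40 0 0 0 0 0.4;0 -40 0 0 0 0 0.4;0 0 0 0 0 0 0.4'
python3 - <<'E'
from h import *
s=state();print(s['eef_pos'],s['wrist_force'],s['torque'],s['width'])
b=read_camera('side')[:,:,::-1]
u,v=map(int,proj('side',s['eef_pos']))
cv2.imwrite('pics/g2.png',cv2.resize(b[v-40:v+60,u-50:u+50],(600,600),interpolation=cv2.INTER_CUBIC)); print(u,v)
E
```

```text
time_s: 5.2
eef_pos: [0.5299, 0.1914, 0.1378]
tool_rot: [-1.573, 0.005, 3.141]
wrist_force: [0.1, 0.9, -1.3]
width: 0.557
[0.5299465  0.19135677 0.13783567] [ 0.12908747  0.86736611 -1.2901522 ] [-0.02562321 -0.03299038 -0.03645195] 0.5572065181416027
242 211
```

View pics/g2.png

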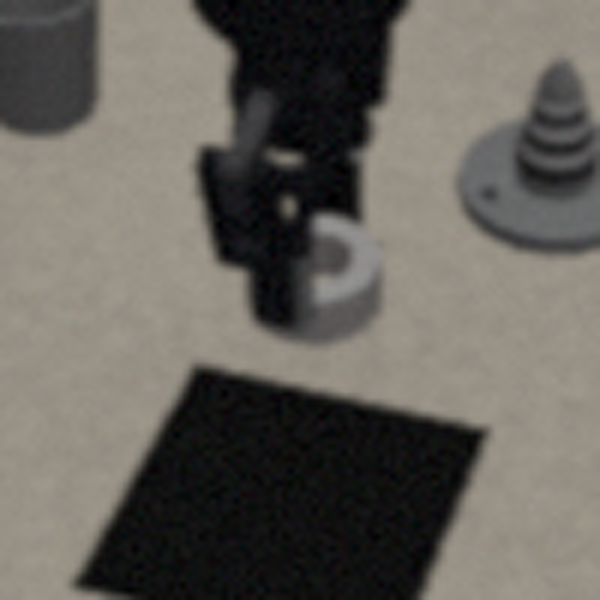

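```bash
python3 - <<'E'
from h import *
print(onz('side',192+316/6,171+276/6,.1245)); 
for P in [(.53,.1914,.1245)]:
  u,v=proj('side',P);print((u-192)*6,(v-171)*6)
print(proj('side',(.505,.1914,.1245))[0]*6-192*6)
E
```

```text
[0.52451729 0.19150595]
301.99472989652315 272.6707690903794
366.6381577002844
```

Gripped level and clear of the mat (collar at about (316,276) in the crop), and the mat is empty. Next I move over the gauge.

```bash
python3 -m crank '8.5 0 55 0 0 0 0.4;8.5 0 55 0 0 0 0.4;8.5 0 55 0 0 0 0.4;8.5 0 55 0 0 0 0.4;0 0 1 0 0 0 0.4'
python3 -m crank '0 10 0 0 0 0 0.4;0 0 0 0 0 0 0.4'
python3 - <<'E'
from h import *
s=state();print(s['eef_pos'],s['tool_rot'],s['wrist_force'],s['torque'],s['width'])
b=read_camera('side')[:,:,::-1]
cv2.imwrite('pics/raw_g3.png',b)
cv2.imwrite('pics/g3.png',cv2.resize(b[135:235,235:335],(600,600),interpolation=cv2.INTER_CUBIC))
E
```

```text
time_s: 5.88
eef_pos: [0.4931, -0.0344, 0.1339]
tool_rot: [-1.569, -0.002, 3.135]
wrist_force: [-0.3, 0.9, -1.5]
width: 0.558
time_s: 6.12
eef_pos: [0.4941, -0.0287, 0.1236]
tool_rot: [-1.571, -0.002, -3.14]
wrist_force: [0.7, -0.8, -0.9]
width: 0.56
[ 0.49405576 -0.02871313  0.12356854] [-1.57135160e+00 -1.86709386e-03 -3.13977258e+00] [ 0.73913075 -0.80558397 -0.8586334 ] [ 0.03365309 -0.0769279  -0.01299108] 0.5603782474462302
```

View pics/g3.png

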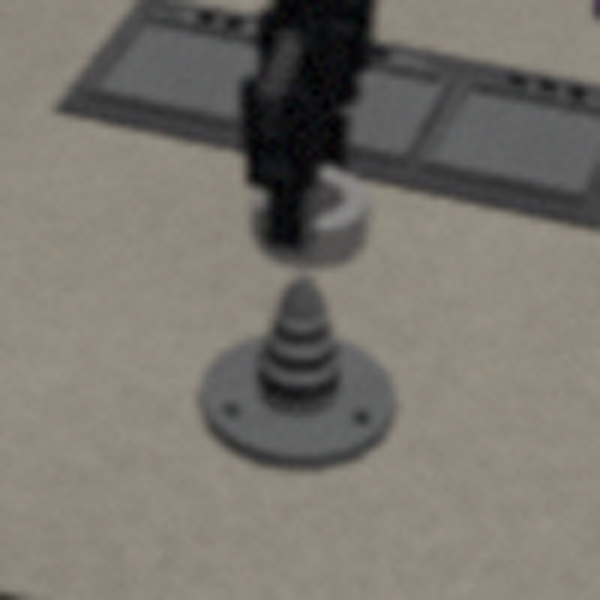

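```bash
python3 - <<'E'
from h import *
f=lambda P:[round((proj('side',P)[0]-235)*6,1),round((proj('side',P)[1]-135)*6,1)]
for z in (0,.01,.04,.06,.07,.076,.1,.11):print(z,f((.4925,-.0295,z)))
print(f((.4905,-.0295,.11)),f((.4925,-.0265,.11)))
E
```

```text
0 [np.float64(293.9), np.float64(406.4)]
0.01 [np.float64(294.7), np.float64(389.6)]
0.04 [np.float64(297.2), np.float64(337.9)]
0.06 [np.float64(299.0), np.float64(302.5)]
0.07 [np.float64(299.9), np.float64(284.5)]
0.076 [np.float64(300.4), np.float64(273.6)]
0.1 [np.float64(302.6), np.float64(229.1)]
0.11 [np.float64(303.6), np.float64(210.2)]
[np.float64(308.0), np.float64(211.1)] [np.float64(301.7), np.float64(214.0)]
```

```bash
python3 -m crank '-2 10 1.6 0 0 0 0.4;0 10 0 0 0 0 0.4;0 5 0 0 0 0 0.4;0 0 0 0 0 0 0.4'
python3 -m crank '0 2 0 0 0 0 0.4;0 2 0 0 0 0 0.4'; python3 -m crank '0 2 0 0 0 0 0.4;0 0 0 0 0 0 0.4'
```

```text
time_s: 6.68
eef_pos: [0.4963, -0.0316, 0.0993]
tool_rot: [-1.571, -0.001, 3.142]
wrist_force: [-0.2, 0.2, -0.1]
width: 0.566
time_s: 6.92
eef_pos: [0.4966, -0.0317, 0.0959]
tool_rot: [-1.571, 0.0, 3.141]
wrist_force: [-0.3, -0.2, -0.1]
width: 0.563
time_s: 7.18
eef_pos: [0.4965, -0.0317, 0.0937]
tool_rot: [-1.571, -0.0, 3.141]
wrist_force: [0.9, -0.7, -0.4]
width: 0.561
```

```bash
for i in 1; do python3 -m crank '0 2 0 0 0 0 0.4;0 2 0 0 0 0 0.4'; done | grep -E 'eef|force'
python3 -m crank '0 2 0 0 0 0 0.4'| grep -E 'eef|force'; python3 -m crank '0 1.5 0 0 0 0 0.4'| grep -E 'eef|force'
```

```text
eef_pos: [0.4965, -0.0317, 0.0897]
wrist_force: [-0.4, -0.5, -0.6]
eef_pos: [0.4965, -0.0317, 0.0876]
wrist_force: [0.5, -0.0, -0.5]
eef_pos: [0.4965, -0.0317, 0.0861]
wrist_force: [0.6, -0.5, -0.6]
```

```bash
python3 -m crank '0 1.5 0 0 0 0 0.4'| grep -E 'eef|force'
python3 -m crank '0 1 0 0 0 0 0.4'| grep -E 'eef|force'
python3 -m crank '0 1 0 0 0 0 0.4'| grep -E 'eef|force'
```

```text
eef_pos: [0.4965, -0.0317, 0.0847]
wrist_force: [0.2, -0.5, -0.4]
eef_pos: [0.4965, -0.0317, 0.0837]
wrist_force: [-0.2, 0.9, -0.8]
eef_pos: [0.4965, -0.0317, 0.0827]
wrist_force: [0.1, 0.9, -0.8]
```

```bash
python3 -m crank '0 1 0 0 0 0 0.4'| grep -E 'eef|force'
python3 -m crank '0 1 0 0 0 0 0.4'| grep -E 'eef|force'
```

```text
eef_pos: [0.4965, -0.0317, 0.0817]
wrist_force: [-0.2, -0.2, -0.6]
eef_pos: [0.4967, -0.0316, 0.0809]
wrist_force: [0.1, 1.1, 5.4]
```

Contact at TCP z 0.081, so the underside is at about 0.056. I'm letting go so the collar can centre itself, then lifting clear to look.

```bash
python3 -m crank '0 -0.5 0 0 0 0 0.6;0 0 0 0 0 0 0.66;0 0 0 0 0 0 0.72;0 0 0 0 0 0 0.72;0 0 0 0 0 0 0.72'
python3 -m crank '0 -15 0 0 0 0 0.72;0 -35 0 0 0 0 0.72;0 -35 0 0 0 0 0.72;0 0 0 0 0 0 0.72'
python3 - <<'E'
from h import *
s=state();print(s['eef_pos'],s['wrist_force'],s['width'])
b=read_camera('side')[:,:,::-1]
cv2.imwrite('pics/raw_g4.png',b)
cv2.imwrite('pics/g4.png',cv2.resize(b[155:225,250:320],(700,600),interpolation=cv2.INTER_CUBIC))
f=lambda P:np.round((np.array(proj('side',P))-[250,155])*[10,600/70],1)
# rim nearest point of top, bottom of collar for underside z
for z in(.028,.041,.050,.054,.058):print(z,f((.492,-.03,z+.022)),f((.492-.007,-.03+.024,z)))
E
```

```text
time_s: 8.93
eef_pos: [0.4965, -0.0317, 0.0813]
tool_rot: [-1.571, -0.0, 3.141]
wrist_force: [-1.2, -0.7, -0.2]
width: 0.72
time_s: 9.43
eef_pos: [0.4978, -0.0318, 0.1694]
tool_rot: [-1.571, 0.005, 3.141]
wrist_force: [0.1, -0.8, -0.5]
width: 0.72
[ 0.49775842 -0.03179063  0.16936961] [ 0.06270447 -0.83250118 -0.53059741] 0.7201560741295763
0.028 [349.2 285.5] [346.9 390.4]
0.041 [351.1 252.4] [348.8 357.9]
0.05 [352.5 229.2] [350.2 335.1]
0.054 [353.1 218.8] [350.8 324.9]
0.058 [353.7 208.3] [351.4 314.6]
```

View pics/g4.png

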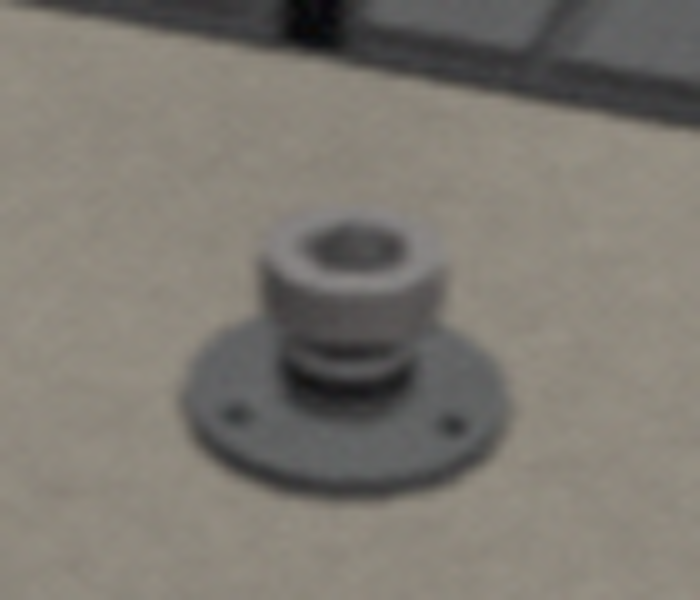

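Collar after release: top ring centre at crop (353,245) and lower front edge at about y=350, so the underside is near 44 mm. It had caught early and then sank about 12 mm onto what looks like the two-line step. I'll regrip lower, press it, and check the height.

```bash
python3 -m crank '3.3 30 -1.2 0 0 0 0.72;0 30 0 0 0 0 0.72;0 25 0 0 0 0 0.72;0 13 0 0 0 0 0.72;0 0 0 0 0 0 0.72' | grep -E 'eef|force'
python3 -m crank '0 0 0 0 0 0 0.62;0 0 0 0 0 0 0.60' 20| grep -E 'eef|force|width'
python3 -m crank '0 0 0 0 0 0 0.57'| grep -E 'eef|force|width'
```

```text
eef_pos: [0.4927, -0.0304, 0.0677]
wrist_force: [-0.1, -0.6, 0.7]
eef_pos: [0.4936, -0.0306, 0.0691]
wrist_force: [1.2, -1.0, 0.6]
width: 0.604
eef_pos: [0.4937, -0.0306, 0.069]
wrist_force: [-0.2, -0.9, 6.8]
width: 0.575
```

```bash
python3 -m crank '0 -0.3 0 0 0 0 0.55'| grep -E 'eef|force|width'
python3 -m crank '0 -0.2 0 0 0 0 0.5'| grep -E 'eef|force|width'
python3 -m crank '0 0 0 0 0 0 0.5'| grep -E 'eef|force|width'
```

```text
eef_pos: [0.4937, -0.0306, 0.0693]
wrist_force: [-0.9, -0.2, 3.1]
width: 0.569
eef_pos: [0.4936, -0.0306, 0.0692]
wrist_force: [0.7, -0.6, 3.6]
width: 0.568
eef_pos: [0.4936, -0.0306, 0.0691]
wrist_force: [1.2, -0.1, 7.0]
width: 0.566
```

```bash
python3 -m crank '0 0 0 0 0 0 0.5;0 0 0 0 0 0 0.5'| grep -E 'eef|force|width'
python3 -m crank '0 0 0 0 0 0 0.5;0 0 0 0 0 0 0.5'| grep -E 'eef|force|width'
```

```text
eef_pos: [0.4936, -0.0306, 0.0691]
wrist_force: [0.8, -0.4, 7.1]
width: 0.571
eef_pos: [0.4936, -0.0306, 0.0691]
wrist_force: [0.8, -1.1, 7.5]
width: 0.571
```

About 7 N held for over 0.5 s. I'm releasing again to check that it sinks no further and to read the step.

```bash
python3 -m crank '0 -0.2 0 0 0 0 0.6;0 0 0 0 0 0 0.66;0 0 0 0 0 0 0.72;0 0 0 0 0 0 0.72;0 0 0 0 0 0 0.72'|grep -E 'eef|force'
python3 -m crank '0 -20 0 0 0 0 0.72;0 -40 0 0 0 0 0.72;0 -40 0 0 0 0 0.72;0 0 0 0 0 0 0.72'|grep -E 'eef|force'
python3 - <<'E'
from h import *
a=np.mean([read_camera('side')[:,:,::-1].astype(float) for _ in range(4)],0).astype(np.uint8)
b=cv2.imread('pics/raw_g4.png'); o=cv2.imread('pics/raw_side0.png')
cv2.imwrite('pics/raw_g5.png',a)
f=lambda im:cv2.resize(im[165:210,262:307],(395,395),interpolation=cv2.INTER_CUBIC)
t=cv2.imread('pics/raw_top0.png')
p=np.hstack([f(b),f(a)]);p=cv2.convertScaleAbs(p,alpha=1.6,beta=-60)
cv2.imwrite('pics/g5.png',p)
w=slice(170,200);h=slice(272,300)
print(cv2.phaseCorrelate(b[w,h].mean(2).astype(np.float32),a[w,h].mean(2).astype(np.float32)))
# dark-hole / ring area in the top view (mat one: rays)
for n,(x,y) in dict(mat=(187,191),s1=(118,188),s2=(116,217)).items():
    g=t[y-14:y+15,x-14:x+15].mean(2); yy,xx=np.mgrid[-14:15,-14:15]
    print(n,[round(g[(np.hypot(xx,yy)>=r-.5)&(np.hypot(xx,yy)<r+.5)].mean()) for r in range(0,12)])
E
```

```text
eef_pos: [0.4932, -0.0305, 0.069]
wrist_force: [0.2, -0.4, -0.3]
eef_pos: [0.4945, -0.0306, 0.1715]
wrist_force: [0.4, 0.6, -0.3]
((0.15484781436860473, 0.048678196330190104), 1.0063323929574755)
mat [29, 28, 33, 50, 81, 107, 115, 104, 80, 49, 31, 28]
s1 [113, 110, 105, 104, 110, 117, 114, 107, 105, 110, 113, 114]
s2 [113, 113, 113, 113, 110, 103, 99, 102, 108, 112, 113, 113]
```

View pics/g5.png

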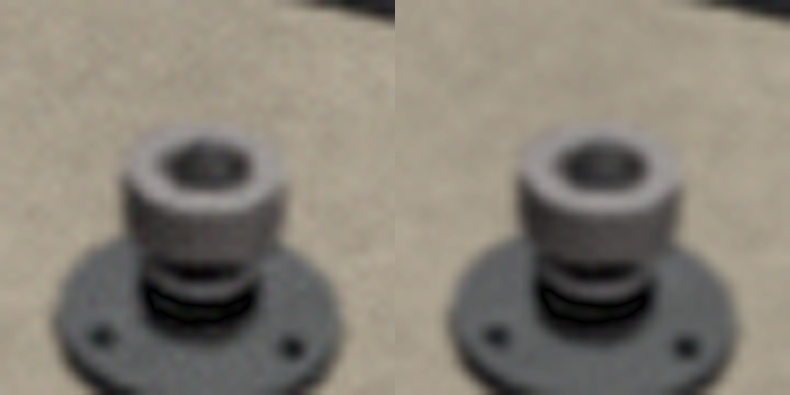

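The two frames differ by less than 0.2 px, so the collar sank no further. Bore to outside width in this view is about 92/164 = 0.56, which is the 28 mm collar. With the underside near 44 mm, that makes it the two-line step. Next: regrip, lift off, and carry to tray_two, the +x end tray with 2 studs.

```bash
python3 -m crank '0 30 0 0 0 0 0.72;0 30 0 0 0 0 0.72;0 25 0 0 0 0 0.72;0 14.5 0 0 0 0 0.72;0 0 0 0 0 0 0.72' | grep -E 'eef|force'
python3 -m crank '0 0 0 0 0 0 0.62;0 0 0 0 0 0 0.60;0 -0.3 0 0 0 0 0.57' 20| grep -E 'eef|force|width'
python3 -m crank '0 -0.5 0 0 0 0 0.55'| grep -E 'eef|force|width'
python3 -m crank '0 -0.5 0 0 0 0 0.5'| grep -E 'eef|force|width'
python3 -m crank '0 -0.7 0 0 0 0 0.5;0 -1 0 0 0 0 0.5'| grep -E 'eef|force|width'
```

```text
eef_pos: [0.4926, -0.0304, 0.0686]
wrist_force: [0.9, 0.2, -0.1]
eef_pos: [0.4936, -0.0306, 0.0704]
wrist_force: [0.6, -0.2, 1.9]
width: 0.573
eef_pos: [0.4934, -0.0306, 0.0707]
wrist_force: [0.4, -0.2, -0.4]
width: 0.569
eef_pos: [0.4932, -0.0305, 0.0709]
wrist_force: [0.1, 0.3, -0.4]
width: 0.57
eef_pos: [0.4931, -0.0305, 0.0725]
wrist_force: [0.2, -0.1, -1.7]
width: 0.567
```

```bash
python3 -m crank '0 -4 0 0 0 0 0.45;0 -8 0 0 0 0 0.4;0 -25 0 0 0 0 0.4;0 -35 0 0 0 0 0.4;0 0 0 0 0 0 0.4' 40| grep -E 'eef|force|width'
python3 -m crank '-27 0 50 0 0 0 0.4;-27 0 50 0 0 0 0.4;-27 0 50 0 0 0 0.4;-27 0 50 0 0 0 0.4;-27 0 52.5 0 0 0 0.4'| grep -E 'eef|force|width'
python3 -m crank '0 20 0 0 0 0 0.4;0 0 0 0 0 0 0.4;0 0 0 0 0 0 0.4'| grep -E 'eef|force|width'
python3 - <<'E'
from h import *
s=state();P=s['eef_pos'];print(P)
b=read_camera('side')[:,:,::-1]; u,v=map(int,proj('side',P-[0,0,.06]))
cv2.imwrite('pics/g6.png',cv2.resize(b[max(v-35,0):v+35,u-35:u+35],(600,600),interpolation=cv2.INTER_CUBIC)); print(u,v)
print('tray_two side view',onz('side',267.3,147,.01), proj('side',(.628,-.283,.007)),proj('side',P-[0,0,.016]))
E
```

```text
eef_pos: [0.4944, -0.0306, 0.147]
wrist_force: [-0.0, 0.2, -1.6]
width: 0.562
eef_pos: [0.6286, -0.2845, 0.1439]
wrist_force: [1.0, 0.9, -0.6]
width: 0.562
eef_pos: [0.6281, -0.2818, 0.1248]
wrist_force: [-0.4, 0.7, -0.9]
width: 0.557
[ 0.62814868 -0.28176857  0.12475503]
265 130
tray_two side view [ 0.61869352 -0.27530479] (np.float64(265.29408975323446), np.float64(146.11998057558768)) (np.float64(265.4416376232659), np.float64(118.38228024381453))
```

View pics/g6.png

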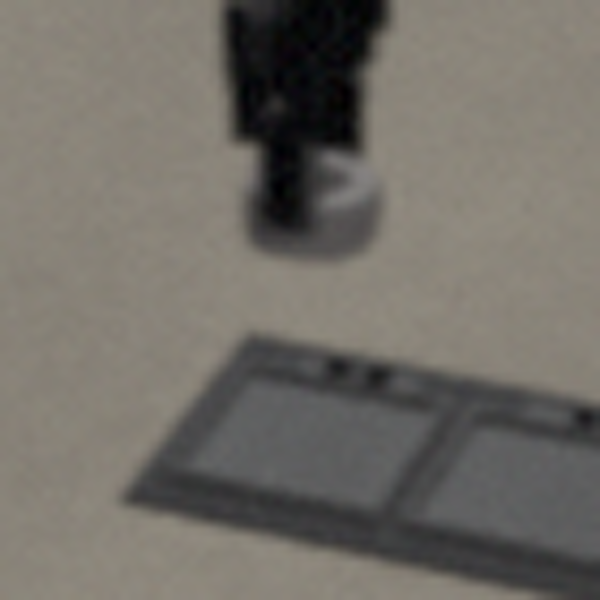

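The collar is held over the tray with 2 studs at (338,367) and (376,376); the next tray shows a single stud. I'm lowering it.

```bash
python3 -m crank '0 35 0 0 0 0 0.4;0 30 0 0 0 0 0.4;0 17 0 0 0 0 0.4;0 2 0 0 0 0 0.4;0 0 0 0 0 0 0.4'| grep -E 'eef|force|width'
python3 -m crank '0 2 0 0 0 0 0.4;0 0 0 0 0 0 0.4'| grep -E 'eef|force'
python3 -m crank '0 1.5 0 0 0 0 0.4;0 0 0 0 0 0 0.4'| grep -E 'eef|force'
```

```text
eef_pos: [0.6287, -0.2831, 0.0416]
wrist_force: [-0.2, -0.1, -0.7]
width: 0.561
eef_pos: [0.6283, -0.2832, 0.039]
wrist_force: [1.1, -0.3, -0.4]
eef_pos: [0.6281, -0.283, 0.0369]
wrist_force: [1.0, 0.8, -1.4]
```

```bash
python3 -m crank '0 1 0 0 0 0 0.4;0 0 0 0 0 0 0.4'| grep -E 'eef|force'
python3 -m crank '0 1 0 0 0 0 0.4;0 0 0 0 0 0 0.4'| grep -E 'eef|force'
python3 -m crank '0 0.8 0 0 0 0 0.4;0 0 0 0 0 0 0.4'| grep -E 'eef|force'
```

```text
eef_pos: [0.6282, -0.283, 0.0359]
wrist_force: [0.5, -0.3, -1.1]
eef_pos: [0.6282, -0.2831, 0.0356]
wrist_force: [-2.9, 2.4, 9.4]
eef_pos: [0.6283, -0.2831, 0.0354]
wrist_force: [-6.3, 3.5, 19.1]
```

Floor contact at TCP 0.0357 puts the underside 28.7 mm below the TCP. The collar was therefore seated at about 42 mm, which confirms the two-line step. I'm releasing and backing off.

```bash
python3 -m crank '0 -0.6 0 0 0 0 0.56;0 0 0 0 0 0 0.6;0 0 0 0 0 0 0.63;0 0 0 0 0 0 0.65;0 0 0 0 0 0 0.65'| grep -E 'eef|force|width'
python3 -m crank '0 -3 0 0 0 0 0.66;0 -15 0 0 0 0 0.7;0 -40 0 0 0 0 0.7;0 -50 0 0 0 0 0.7;0 -50 0 0 0 0 0.7'| grep -E 'eef|force|width'
python3 -m crank '0 -20 -50 0 0 0 0.7;0 0 -60 0 0 0 0.7;0 0 -60 0 0 0 0.7;0 0 -60 0 0 0 0.7;0 0 0 0 0 0 0.7'| grep -E 'eef|force|width'
python3 - <<'E'
from h import *
a=read_camera('side')[:,:,::-1];t=read_camera('top')[:,:,::-1]
f=lambda im,x,y,w:cv2.resize(im[y-w:y+w,x-w:x+w],(400,400),interpolation=cv2.INTER_CUBIC)
cv2.imwrite('pics/g7.png',np.hstack([f(t,335,190,55),f(a,270,148,35)]))
g=t[152:177,325:350].astype(float).mean(2);o=cv2.imread('pics/raw_top0.png')
m=(g-o[152:177,325:350].mean(2)>8);ys,xs=np.nonzero(m)
if len(xs): print(len(xs),onz('top',xs.mean()+325,ys.mean()+152,.02))
o=cv2.imread('pics/raw_top0.png')
print('spares diff',np.abs(t[170:240,95:142].astype(int)-o[170:240,95:142]).max(),'jar/cup',np.abs(t[95:140,185:275].astype(int)-o[95:140,185:275]).max())
E
```

```text
eef_pos: [0.6281, -0.2831, 0.0347]
wrist_force: [-0.6, -0.8, -0.2]
width: 0.652
eef_pos: [0.6281, -0.283, 0.1956]
wrist_force: [0.3, -1.0, 0.5]
width: 0.696
eef_pos: [0.6284, -0.0473, 0.2143]
wrist_force: [0.6, -2.1, 1.3]
width: 0.701
603 [ 0.62695963 -0.27920542]
spares diff 25 jar/cup 100
```

View pics/g7.png

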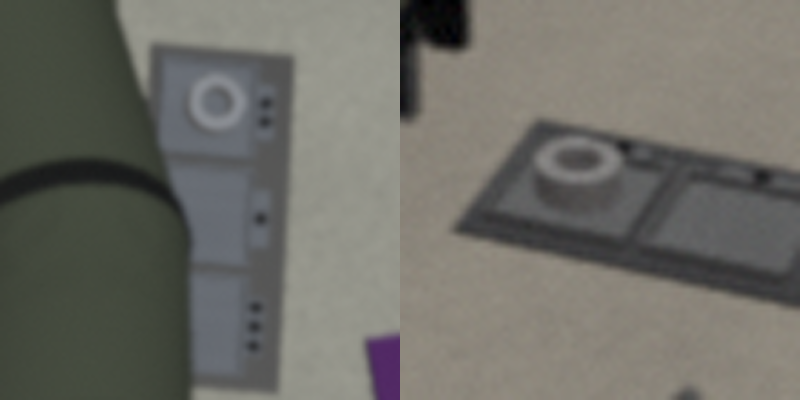

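```bash
python3 -c "
from workcell import *
s=state();print(s['time_s'],abs(s['dq']).max())
print(finish_job())"
```

```text
19.7 0.03244559924337635
the job is handed in; nothing more can be done
None
```

The collar from the mat is lying flat in the two-stud tray. I handed the job in at 19.7 s, and no verdict was reported.

- **On the gauge:** The collar first caught early, with its underside at about 56 mm. I let it go and it sank about 12 mm and stopped. I regripped it and pressed with about 7 N for over 0.5 s. After a second release it sank no further (image shift under 0.2 px).
- **Reading the step:** I could not count the dark lines cleanly in the pictures. I took it as two lines from the height and the bore:
  - The underside was at about 42 mm from the tray floor contact and about 44 mm by camera; the two-line range is 36.5–44.5 mm.
  - The bore measured about 0.56 of the outside width, which fits the 28 mm collar. A rough top-view bore estimate was inconclusive between 22 and 28 mm.
- **In the tray:** Setting it down, the wrist force reached about 19 N on the tray. The last pictures show the collar flat, with its centre within about 10 mm of the tray's centre, and the gripper well clear.
- **Spares, jar and cup:** The spares area looked unchanged from the start by a rough pixel comparison (largest difference 25). The same comparison for the jar and cup showed a difference of 100. I put that down to the arm covering part of that view, so their positions were not confirmed, but nothing was moved near them at low height.

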